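# Put the loose knee trial insert away in its caddy pocket

## Robot

A 7-joint arm with a two-finger parallel gripper is mounted at the origin on a cart in front of the work surface, level with it; the furniture and walls round the work are solid. World frame = base frame: x ahead of the robot, y to its left, z up, the work surface at z = 0. Lengths are in m, angles in rad, forces in N, time in s.
With the tool pointing down it reaches from about 0.425 to 0.875 m from the base axis. Payload 8.4 kg.
Tool frame: the origin (TCP) lies midway between the tips of the shut fingers; the grasp point (between the pads) lies 19 mm behind it; z points along the fingers, y is the line along which they close (so a half turn about z gives the same grasp; the last joint's range is limited). The gripper opens to 85 mm and grips with 20 to 120 N. Pads are 22 mm wide; open, the fingers measure 114 mm over their backs; the gripper's body (76 mm by 85 mm) begins 54 mm behind the grasp point. The pads swing forward as they close: fully open they stand 13 mm farther back than shut.
Start: joints at [1.05, 0.333, 0.04, 1.465, -0.013, 1.343, -0.059], TCP at [0.266, -0.593, 0.231] pointing down, gripper open.
Joint ranges: [-2.58, 2.58], [-0.38, 2.09], [-1.3, 1.39], [0.25, 2.4], [-1.5, 4.64], [0.08, 2.09], [-2.65, 2.65]. Speed limits (rad/s): [2.22, 2.22, 2.79, 2.79, 3.14, 3.14, 3.14].

## Interface

Orientations are given as a unit quaternion [w, x, y, z].
In Python, from cell import bot, imaging, job_done gives the robot as it stands. The module is installed in compiled form; this text tells all that it offers.
- The arm moves only by the tool move_arm, never from a script. Its argument "commands" is a list that holds one entry, the list of rows, each a list of 7 numbers: the turn, a rotation vector about the tool's x, y, z in units of 6 degrees (1.0 is 6 degrees), then the shift along the tool's x, y, z in units of 2.5 cm (1.0 is 2.5 cm), then the opening, from -1 (shut) to 1 (fully open). A call has 1 to 8 rows; each row shifts and turns the commanded pose from where the row before left it, along the tool's axes as they then stand; what a row does not reach is not made up. A row lasts 1/12 s, in which the tool goes at most 41.7 mm and 7.16 degrees, less where a joint would pass 70% of its speed; a pose out of reach is approached as far as the arm can. A call with a number of a shift or a turn outside -1 to 1 is refused whole. A call with a gripper value outside its range is refused whole. The fingers move at their own pace and stop on an object; "newtons" is the grip in N (left out, the last holds). Time passes only in rows, so rows that do not move let the fingers close. It gives the time, the measured TCP pose, the force, the opening and the grip force at its end, in the units of the state.
- bot.get_obs(): the state, without advancing time (a new reading comes with each control period).
- imaging.capture(name): name is "scene" or "top"; returns the picture (400x640x3 uint8, blue, green, red); there is no depth.
- imaging.calibration(name): a dict with "camera_matrix" (3x3 intrinsics, pixels), "T" (4x4, takes a point from camera to world coordinates). Camera axes: x right, y down, z forward; pixel columns grow to the right and rows downward; lengths in m; the calibration is good to about 2 mm. A picture is of the moment at which its call begins. calibration takes no time and is no camera call.
- job_done(): hands the job in; it is judged then, once.
The state is a dict: "time": time; "joint_pos": joint angles; "joint_vel": joint speeds; "joint_efforts": joint torques, N m; "position": TCP position; "tool_rot": TCP orientation; "contact_force": force on the tool from outside, world axes, zero at the start; "moment": the same for the moment, N m; "grip_width": finger opening in m; "grasp_force": force on a finger pad.
Only numpy, scipy, OpenCV 4.12 (cv2) and the standard library are available. Lean on these libraries where they do the work, as an engineer would, in place of code of your own. Each camera call takes 0.05 s, during which the arm holds its last target. There are 200 camera calls.

## Task

The white trial insert lying loose on the front lane of the instrument caddy belongs in the roofed corner pocket at the left end of the rail. Without picking it up, push it with the fingertips until its straight edge lies flat against the rail, then slide it along the rail, keeping it there, under the steel keeper until it is fully home against the end stop and the spring catch has snapped into its notch. Then draw the fingers clear and leave everything else where it is.

Things in the scene. Friction and masses are not known exactly. Their poses are not given: they have to be found in the camera images.
- caddy: Instrument caddy, fixed: perforated steel deck, 184 mm (its x) by 252 mm (its y), top 10 mm above the bench. Origin on the bench, 4 mm nearer the robot than its centre; x points away from the robot across the rail, y left along the rail to the pocket. Free front lane: x = -88 to +20 mm. Behind the rail two other inserts sit under a wire 19 mm above the deck; a 16 mm high flange at x = 95 mm, flat wire loops at the ends
- rail (a point): Middle of the rail's near face at deck height (caddy x = +20 mm, y = 0), axes as the caddy. The straight grey rail is 7 mm thick, 14.5 mm high above the deck, and runs along y from -120 to +120 mm
- pocket (a point): Where the insert's origin lies when it is home: caddy x = +2, y = +82 mm, at deck height, axes as the caddy. The pocket is the corner of the rail and a grey end stop as high as the rail (face at caddy y = +112 mm, x = -20 to +27 mm), open to the right
- keeper (a point): Middle of the right edge of the keeper's underside: a steel plate 2 mm thick that roofs the pocket 14.5 mm above the deck, over caddy x = 0 to 28 mm, y = 68 to 121 mm, so that the insert can only slide in along the rail. The seated insert's right 16 mm stick out of it
- housing (a point): Middle of the top of the grey catch housing that stands across the pocket from the rail: 12 mm high above the deck, caddy x = -50 to -19.5 mm, y = 65 to 99 mm
- trial_insert: Loose white plastic trial insert lying flat in the front lane, right of the pocket: 60 mm (its y) x 36 mm (its x) x 12 mm high, about 40 g; origin mid-underside. Straight edge at x = +18 mm, roughly facing the rail. Ends at y = +-30 mm, straight for x = -8 to +18 mm; then slanting corners to y = +-15 mm at the near edge x = -18 mm, which has a notch 18 mm wide, 3 mm deep, in its middle
- catch (a joint): Spring catch: upright steel nose of 8 mm radius at caddy y = 82 mm, 2 to 10 mm above the deck, sliding away from the rail. In m: 0 sprung out (tip 32.5 mm from the rail), about 0.0035 as the insert's near edge passes, about 0.0005 in the notch of the seated insert, at most 0.005. Passing it takes 3 to 7 N along the rail
- seated_insert_1: Smaller insert, 54 x 32 x 10 mm, already put away behind the rail at the right, under the wire; to be left alone. Origin at the centre of its underside
- seated_insert_2: Smaller insert, 54 x 32 x 14 mm, already put away behind the rail at the left, under the wire; to be left alone. Origin at the centre of its underside
- mallet: Steel mallet, 251 mm long (its y, head at +y), 72 mm wide and 42 mm high, lying on the bench behind the caddy; to be left alone. Origin at the centre of its underside
- tweezers: Steel tweezers, 143 mm long (its y), 14 mm wide, 10 mm high, lying on the bench right of and nearer than the caddy; to be left alone. Origin at the centre of its underside
- rongeur: Steel bone nipper, 171 mm long (its y), 40 mm wide, 15 mm high, lying on the bench right of the caddy; to be left alone. Origin at the centre of its underside
There are look-alikes about, which are no part of the job. What is shaped like the trial_insert but orange is not meant.

How it is judged:
On the way:
1. the insert's straight edge lies flat against the rail (within 3.5 mm and 0.08 rad), still outside the pocket (its origin 50 mm or more short of home) (x of trial_insert in the frame of caddy above -0.0015 m and angle between the y axis of trial_insert and the y axis of caddy, either way round below 0.08 rad and y of trial_insert in the frame of caddy below 0.032 m), for 0.2 s.
At the end, for the whole second after the job is handed in: the insert is home: within 2.5 mm of the end stop and of the rail, parallel to the rail within 0.06 rad, flat on the deck, at rest, the catch sprung back into its notch (catch joint under 1.6 mm); the two seated inserts have moved less than 10 mm, the mallet, tweezers and bone nipper less than 15 mm (y of trial_insert in the frame of caddy above 0.0795 m and x of trial_insert in the frame of caddy above -0.0005 m and angle between the y axis of trial_insert and the y axis of caddy, either way round below 0.06 rad and value of joint catch below 0.0016 m and height (world z) of trial_insert below 0.012 m and angle between trial_insert's own z axis and vertical below 0.05 rad and linear speed of trial_insert below 0.01 m/s and distance of each of seated_insert_1, seated_insert_2 from where it was at the start of the episode below 0.01 m and distance of each of mallet, tweezers, rongeur from where it was at the start of the episode below 0.015 m); the robot touches nothing.
It fails at once if the insert is lifted (more than 7 mm off the deck) or tipped (more than 0.3 rad) (height (world z) of trial_insert above 0.017 m or angle between trial_insert's own z axis and vertical above 0.3 rad).
It fails at once if the insert is taken along to the pocket (its origin within 72 mm of home, measured along the rail) while more than 10 mm off the rail (y of trial_insert in the frame of caddy above 0.01 m and x of trial_insert in the frame of caddy below -0.008 m).
It fails at once if a seated insert is moved 10 mm or more, or the mallet, tweezers or bone nipper 15 mm or more (distance of any of seated_insert_1, seated_insert_2 from where it was at the start of the episode above 0.01 m or distance of any of mallet, tweezers, rongeur from where it was at the start of the episode above 0.015 m).
It also fails if it takes over 51 s, if anything falls off the work surface, if the arm or the gripper's body presses on something with over 40 N, if the wrist force passes 120 N, or if a joint passes its speed limit or range.

## Working session

There is one attempt and no reset: what is moved stays moved. The work goes in short steps, Python scripts to look and compute and a tool call to move; the robot and the scene stay as the last step left them, time stands still between calls to the robot, and variables do not carry over. Pictures are saved under pics/ and viewed, at most 10 in all, crops included, and the job is handed in when it is done.

Besides the shell and the picture viewer there is one more tool, called after ">>>" as name(argument=value, ...), one argument or row to a line, values as JSON. move_arm: Moves the arm, as the interface text tells. Shifts and turns lie within -1 to 1; 1 stands for 2.5 cm of shift or 6 degrees of turn. Its arguments: {"type":"object","properties":{"commands":{"type":"array"},"newtons":{"type":"number"}},"required":["commands"]}

```bash
mkdir -p pics; python3 - <<'E'
from cell import bot, imaging
import cv2,numpy as np
np.set_printoptions(precision=4,suppress=True)
for n in("scene","top"):
    cv2.imwrite(f"pics/{n}0.png",imaging.capture(n)); c=imaging.calibration(n); print(n,np.array(c["camera_matrix"]),np.array(c["T"]))
o=bot.get_obs(); print(o)
E
```

```text
scene [[412.2289   0.     311.2663]
 [  0.     412.2289 197.553 ]
 [  0.       0.       1.    ]] [[ 0.5071 -0.477   0.7179  0.008 ]
 [-0.8618 -0.2698  0.4295 -0.3603]
 [-0.0111 -0.8365 -0.5479  0.5185]
 [ 0.      0.      0.      1.    ]]
top [[443.0856   0.     323.8134]
 [  0.     443.0856 195.9153]
 [  0.       0.       1.    ]] [[-0.0055 -0.995   0.1001  0.5031]
 [-0.9998  0.0073  0.0174  0.0024]
 [-0.0181 -0.1    -0.9948  1.0266]
 [ 0.      0.      0.      1.    ]]
{'time': 0.1, 'joint_pos': array([ 1.0498,  0.3339,  0.0399,  1.4662, -0.0134,  1.3433, -0.0585]), 'joint_vel': array([-0.0015, -0.0009,  0.001 , -0.0042,  0.0002,  0.0015,  0.0005]), 'joint_efforts': array([  0.0038, -66.0011,   1.3694, -40.6475,   0.0168,   0.0089,
        -0.    ]), 'position': array([ 0.2659, -0.5927,  0.2305]), 'tool_rot': array([-0.0007,  0.9779,  0.2093, -0.0002]), 'contact_force': array([ 0.0506, -0.3091,  0.2666]), 'moment': array([ 0.021 , -0.0105,  0.0121]), 'grasp_force': 0.0, 'grip_width': 0.08562648846210423}
```

View pics/scene0.png

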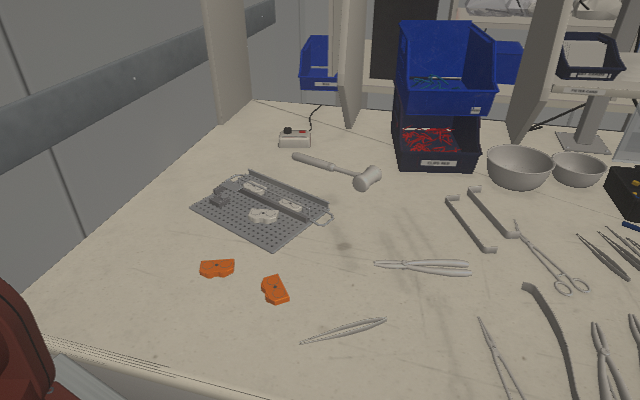

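View pics/top0.png

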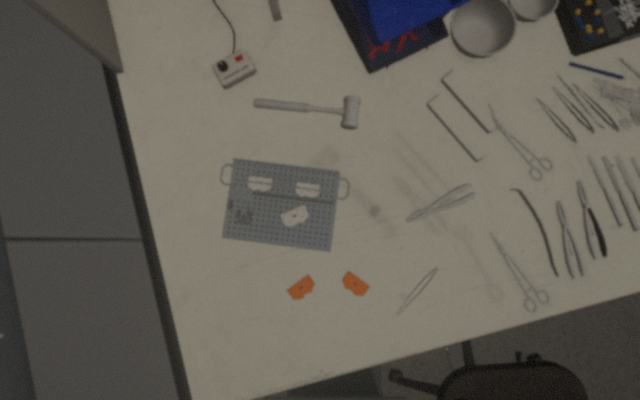

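The scene view shows the caddy around (265,210) and the white insert at (264,215). In the top view the caddy is at about (280,205) and the insert at (295,216). I'll enlarge both.

```bash
python3 - <<'E'
import cv2
a=cv2.imread("pics/top0.png")[150:260,215:355]; cv2.imwrite("pics/topc.png",cv2.resize(a,None,fx=5.5,fy=5.4,interpolation=cv2.INTER_CUBIC) if 0 else cv2.resize(a,(700,550),interpolation=cv2.INTER_CUBIC))
a=cv2.imread("pics/scene0.png")[160:255,180:340]; cv2.imwrite("pics/scenec.png",cv2.resize(a,(800,475),interpolation=cv2.INTER_CUBIC))
E
```

```text
(no output)
```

View pics/topc.png

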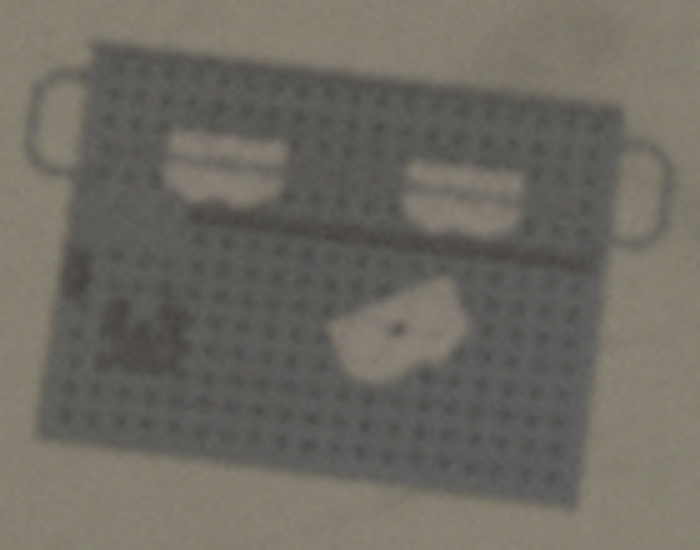

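View pics/scenec.png

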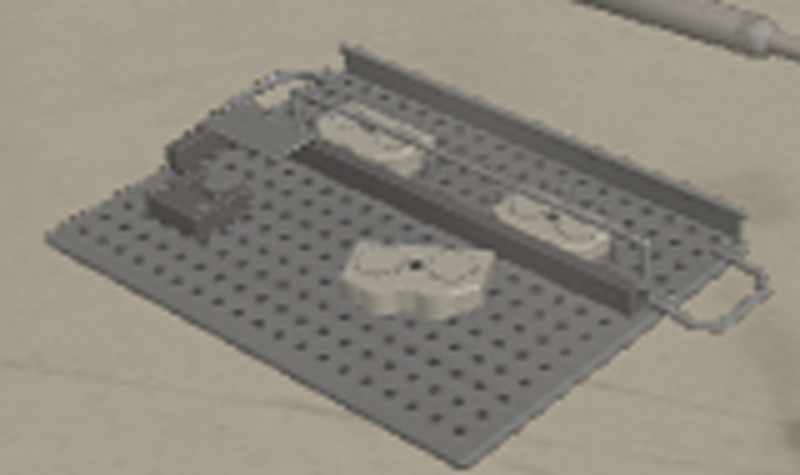

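The top crop shows deck near corners at (38,437) and (577,507), flange ends at (92,43) and (622,105), insert straight-edge corners at (328,325) and (447,277), and the hole at (397,328). The scene crop shows matching points at (47,238), (463,467), (345,47) and (745,215). The insert's corners there are (352,243) and (495,250), with the hole at (416,265). Next I'll triangulate these and fit the poses.

```bash
cat >h.py <<'E'
import numpy as np, cv2
from cell import bot, imaging
from scipy.optimize import least_squares
np.set_printoptions(precision=4,suppress=True)
CAL={n:imaging.calibration(n) for n in("scene","top")}
def proj(n,P):
    K=np.array(CAL[n]["camera_matrix"]);T=np.linalg.inv(np.array(CAL[n]["T"]))
    q=(np.atleast_2d(P)@T[:3,:3].T+T[:3,3])@K.T
    return q[:,:2]/q[:,2:]
def tri(a,b):
    M=[np.array(CAL[n]["camera_matrix"])@np.linalg.inv(np.array(CAL[n]["T"]))[:3] for n in("scene","top")]
    X=cv2.triangulatePoints(M[0],M[1],np.array(a,float),np.array(b,float)).ravel();return X[:3]/X[3]
def w(p,L):  # pose (x,y,th) planar, points Nx3
    c,s=np.cos(p[2]),np.sin(p[2]);L=np.atleast_2d(L)
    return np.c_[p[0]+c*L[:,0]-s*L[:,1],p[1]+s*L[:,0]+c*L[:,1],L[:,2]]
def loc(p,W):
    c,s=np.cos(p[2]),np.sin(p[2]);d=np.array(W)[:2]-p[:2]
    return np.array([c*d[0]+s*d[1],-s*d[0]+c*d[1]])
def fit(obs,p0):  # obs: list (cam, local pt, px)
    f=lambda p:np.concatenate([proj(n,w(p,l))[0]-u for n,l,u in obs])
    r=least_squares(f,p0,loss="soft_l1");return r.x,f(r.x).reshape(-1,2)
E
cat > m1.py <<'E'
from h import *
T=lambda u,v:np.array([215+u/5,150+v/5]);S=lambda u,v:np.array([180+u/5,160+v/5])
m=1e-3
C=[(-88,126,10,(38,437),(47,238)),(-88,-126,10,(577,507),(463,467)),(95,126,26,(92,43),(345,47)),(95,-126,26,(622,105),(745,215))]
I=[(18,30,22,(328,325),(352,243)),(18,-30,22,(447,277),(495,250)),(0,0,22,(397,328),(416,265))]
def go(L,p0):
    o=[]
    for x,y,z,t,s in L:
        l=np.array([x,y,z])*m; o+=[("top",l,T(*t)),("scene",l,S(*s))]
        print("tri",tri(S(*s),T(*t)))
    r=fit(o,p0);print(r[0]);print(r[1]);return r[0]
c=go(C,[.6,.1,0]);i=go(I,[.6,.05,.4])
print("insert in caddy",loc(c,i)*1e3,np.degrees(i[2]-c[2]))
np.save("c.npy",c)
E
python3 m1.py
```

```text
tri [0.5116 0.2536 0.0069]
tri [0.4779 0.0064 0.0067]
tri [0.6927 0.2279 0.0213]
tri [ 0.661  -0.0152  0.0209]
[ 0.5809  0.1173 -0.1386]
[[-0.5422  0.1462]
 [-0.7287 -1.1346]
 [ 0.5686  0.8864]
 [ 0.557  -0.553 ]
 [-0.7251 -0.3706]
 [-0.8318 -1.7081]
 [ 2.0755  1.3289]
 [ 1.9878 -0.5478]]
tri [0.5606 0.1197 0.0206]
tri [0.5831 0.0639 0.0224]
tri [0.5598 0.0872 0.0209]
[0.5563 0.0853 0.3969]
[[-0.6402  0.0203]
 [ 0.7134 -0.7769]
 [-0.1327 -0.7213]
 [-0.157  -0.2566]
 [ 0.7698  1.522 ]
 [-0.2491  0.6861]]
insert in caddy [-19.9513 -35.038 ] 30.683840969234097
```

The triangulated heights (insert top about 21 mm, deck about 7 mm) and sizes agree with the text within 2–3 mm. I'll turn the tool to the caddy axes with fingers shut, so tool x is caddy x and tool y is −caddy y. Then I'll travel.

>>> move_arm(
  commands=[
    [[0,0,0.9,0,0,0,-1],[0,0,0.9,0,0,0,-1],[0,0,0.9,0,0,0,-1],[0,0,0.9,0,0,0,-1],[0,0,0.9,0,0,0,-1],[0,0,0.85,0,0,0,-1],[0,0,0,0.2,-0.5,0,-1],[0,0,0,0.2,-1,0,-1]],
  ],
  newtons=20,
)

```text
time: 0.77
position: [0.28, -0.558, 0.2303]
tool_rot: [-0.0, 0.998, -0.07, -0.001]
contact_force: [0.9, 1.5, 0.7]
grip_width: -0.0001
grasp_force: 0.0
```

>>> move_arm(
  commands=[
    [[0,0,0,0.2,-1,0,-1],[0,0,0,0.2,-1,0,-1],[0,0,0,0.2,-1,0,-1],[0,0,0,0.2,-1,0,-1],[0,0,0,0.2,-1,0,-1],[0,0,0,0.2,-1,0,-1],[0,0,0,0.2,-1,0,-1],[0,0,0,0.2,-1,0,-1]],
  ],
)

```text
time: 1.43
position: [0.3488, -0.3624, 0.2311]
tool_rot: [0.0, 0.998, -0.067, -0.0]
contact_force: [-0.0, -0.4, 0.0]
grip_width: 0.0002
grasp_force: 0.0
```

>>> move_arm(
  commands=[
    [[0,0,0,0.2,-1,0,-1],[0,0,0,0.2,-1,0,-1],[0,0,0,0.2,-1,0,-1],[0,0,0,0.2,-1,0,-1],[0,0,0,0.2,-1,0,-1],[0,0,0,0.2,-1,0,-1],[0,0,0,0.2,-1,0,-1],[0,0,0,0,0,0,-1]],
  ],
)

```text
time: 2.1
position: [0.4087, -0.1905, 0.2313]
tool_rot: [-0.0, 0.998, -0.064, 0.0]
contact_force: [1.2, -0.1, 0.4]
grip_width: 0.0001
grasp_force: 0.0
```

```bash
cat > st.py <<'E'
from h import *
from scipy.spatial.transform import Rotation as R
c=np.load("c.npy");o=bot.get_obs();q=o["tool_rot"];M=R.from_quat(np.r_[q[1:],q[0]]).as_matrix()
print("t",round(o["time"],2),"caddy mm",loc(c,o["position"])*1e3,"z",o["position"][2]*1e3,"F",o["contact_force"],"w",o["grip_width"])
print("yaw rel deg",np.degrees(np.arctan2(M[1,0],M[0,0])-c[2]),"tilt",M[:2,2])
E
python3 st.py
```

```text
t 2.1 caddy mm [-128.0535 -328.6047] z 231.31825660536876 F [ 1.203  -0.0984  0.3977] w 9.683436640893576e-05
yaw rel deg 0.5845081984576522 tilt [0.0003 0.0008]
```

>>> move_arm(
  commands=[
    [[0,0,0.1,0.18,-1,0,-1],[0,0,0,0.18,-1,0,-1],[0,0,0,0.18,-1,0,-1],[0,0,0,0.18,-1,0,-1],[0,0,0,0.18,-1,0,-1],[0,0,0,0.18,-1,0,-1],[0,0,0,0.18,-1,0,-1],[0,0,0,0.18,-1,0.5,-1]],
  ],
)

```text
time: 2.77
position: [0.4731, -0.002, 0.2205]
tool_rot: [0.0, 0.997, -0.073, 0.002]
contact_force: [0.4, -0.1, -0.3]
grip_width: -0.0003
grasp_force: 0.0
```

>>> move_arm(
  commands=[
    [[0,0,0,0.18,-1,0.8,-1],[0,0,0,0.18,-1,1,-1],[0,0,0,0.18,-1,1,-1],[0,0,0,0.18,-1,1,-1],[0,0,0,0.1,-0.7,1,-1],[0,0,0,0,0,1,-1],[0,0,0,0,0,0.5,-1],[0,0,0,0,0,0,-1]],
  ],
)

```text
time: 3.43
position: [0.5074, 0.1089, 0.0585]
tool_rot: [0.001, 0.997, -0.073, -0.003]
contact_force: [-0.6, -0.8, 0.6]
grip_width: 0.0001
grasp_force: 0.0
```

```bash
python3 st.py; python3 - <<'E'
from h import *
t=cv2.resize(imaging.capture("top")[150:260,215:355],(700,550),interpolation=cv2.INTER_CUBIC)
s=cv2.resize(imaging.capture("scene")[130:255,180:340],(750,586),interpolation=cv2.INTER_CUBIC)
cv2.imwrite("pics/a.png",s)
E
```

```text
t 3.43 caddy mm [-71.5917 -18.4054] z 58.536425174554516 F [-0.558  -0.8138  0.6103] w 8.530341007777723e-05
yaw rel deg -0.4509062053796241 tilt [-0.0053 -0.0011]
```

View pics/a.png

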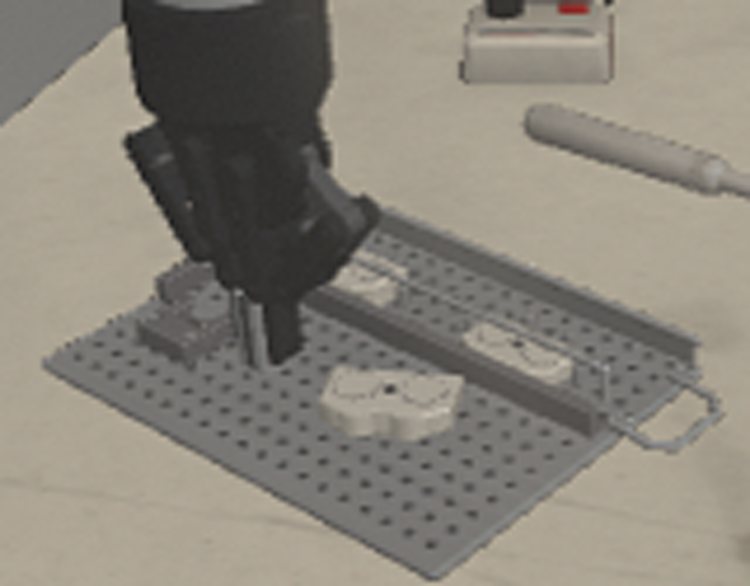

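The gripper stands left and near of the insert as intended: the tips are around (270,365) and the insert around (392,390). I'll shift 10 mm left, descend, then push slowly toward the rail.

>>> move_arm(
  commands=[
    [[0,0,0,0,-0.4,0.5,-1],[0,0,0,0,0,0.5,-1],[0,0,0,0,0,0.4,-1],[0,0,0,0,0,0.2,-1],[0,0,0,0,0,0.12,-1],[0,0,0,0,0,0,-1]],
  ],
)

```text
time: 4.03
position: [0.5111, 0.1188, 0.0179]
tool_rot: [0.0, 0.997, -0.075, -0.0]
contact_force: [-0.3, 0.2, -0.3]
grip_width: 0.0
grasp_force: 0.0
```

```bash
python3 st.py
```

```text
t 4.03 caddy mm [-69.3184  -8.1106] z 17.896787632480628 F [-0.2943  0.1871 -0.327 ] w 2.5003310572624453e-05
yaw rel deg -0.6122332707873751 tilt [-0.0009 -0.0003]
```

>>> move_arm(
  commands=[
    [[0,0,0,0.2,0,0.06,-1],[0,0,0,0.2,0,0,-1],[0,0,0,0.15,0,0,-1],[0,0,0,0.15,0,0,-1],[0,0,0,0.15,0,0,-1],[0,0,0,0.15,0,0,-1],[0,0,0,0.15,0,0,-1],[0,0,0,0,0,0,-1]],
  ],
)

```text
time: 4.7
position: [0.5407, 0.115, 0.0169]
tool_rot: [-0.0, 0.997, -0.075, 0.0]
contact_force: [0.6, -0.2, -0.2]
grip_width: 0.0001
grasp_force: 0.0
```

```bash
python3 st.py; python3 - <<'E'
from h import *
t=cv2.resize(imaging.capture("top")[160:250,245:355],(440,360),interpolation=cv2.INTER_CUBIC)
s=cv2.resize(imaging.capture("scene")[170:250,210:320],(770,560),interpolation=cv2.INTER_CUBIC)
cv2.imwrite("pics/b.png",s)
E
```

```text
t 4.7 caddy mm [-39.4964  -7.8592] z 16.897346372889313 F [ 0.5749 -0.1807 -0.2353] w 8.007206566233634e-05
yaw rel deg -0.6194762463522895 tilt [0.0004 0.0002]
```

View pics/b.png

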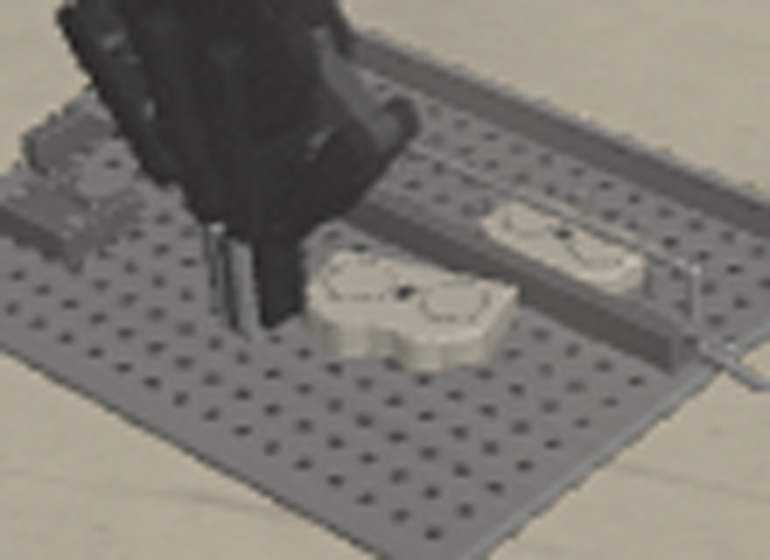

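The insert has rotated part way. Its hole is at (405,291), with straight-edge corners at about (340,252) and (517,290).

```bash
cat > ip.py <<'E'
from h import *
def ins(pts,o,k,p0=(.58,.08,0)):
    c=np.load("c.npy");L={"h":(0,0,22),"l":(18,30,22),"r":(18,-30,22),"rn":(-8,-30,22)}
    p,r=fit([("scene",np.array(L[a])*1e-3,np.array([o[0]+u/k,o[1]+v/k])) for a,(u,v) in pts.items()],p0)
    print("insert caddy mm",loc(c,p)*1e3,"deg",np.degrees(p[2]-c[2]),r.ravel())
E
python3 -c "
from ip import *
ins(dict(h=(405,291),l=(340,252),r=(517,290)),(210,170),7)"
```

```text
insert caddy mm [-11.9678 -40.4782] deg 17.409206787692497 [-0.3502  1.2737  0.0181 -0.5152  0.3311 -0.4037]
```

>>> move_arm(
  commands=[
    [[0,0,0,0.12,0,0,-1],[0,0,0,0.12,0,0,-1],[0,0,0,0.12,0,0,-1],[0,0,0,0.12,0,0,-1],[0,0,0,0.1,0,0,-1],[0,0,0,0,0,0,-1]],
  ],
)

```text
time: 5.3
position: [0.5548, 0.1128, 0.0168]
tool_rot: [-0.0, 0.997, -0.075, 0.0]
contact_force: [-0.3, -0.2, 0.2]
grip_width: 0.0
grasp_force: 0.0
```

```bash
python3 st.py
```

```text
t 5.3 caddy mm [-25.2234  -8.0237] z 16.83373526916292 F [-0.3493 -0.153   0.1838] w 4.362924105191016e-05
yaw rel deg -0.6128914261821589 tilt [0.0003 0.0002]
```

Now I'll back off, move level with the insert's middle and push it flat against the rail.

>>> move_arm(
  commands=[
    [[0,0,0,-0.5,0,0,-1],[0,0,0,-0.5,0,0,-1],[0,0,0,0,0.7,0,-1],[0,0,0,0,0.75,0,-1],[0,0,0,0.2,0,0,-1],[0,0,0,0.2,0,0,-1],[0,0,0,0.12,0,0,-1],[0,0,0,0.12,0,0,-1]],
  ],
)

```text
time: 5.97
position: [0.5406, 0.0793, 0.0169]
tool_rot: [-0.0, 0.997, -0.074, 0.0]
contact_force: [-0.3, -0.1, 0.2]
grip_width: -0.0001
grasp_force: 0.0
```

>>> move_arm(
  commands=[
    [[0,0,0,0.08,0,0,-1],[0,0,0,0.08,0,0,-1],[0,0,0,0.06,0,0,-1],[0,0,0,0,0,0,-1]],
  ],
)

```text
time: 6.3
position: [0.5456, 0.0779, 0.0168]
tool_rot: [-0.0, 0.997, -0.074, -0.0]
contact_force: [0.4, -0.1, 0.3]
grip_width: -0.0003
grasp_force: 0.0
```

```bash
python3 st.py; python3 - <<'E'
from h import *
s=cv2.resize(imaging.capture("scene")[170:250,210:320],(770,560),interpolation=cv2.INTER_CUBIC)
cv2.imwrite("pics/c.png",s)
E
```

```text
t 6.3 caddy mm [-29.5338 -43.8707] z 16.760198195583254 F [ 0.3699 -0.0526  0.3135] w -0.00030456674157661753
yaw rel deg -0.5720063375376971 tilt [-0.0001  0.0002]
```

View pics/c.png

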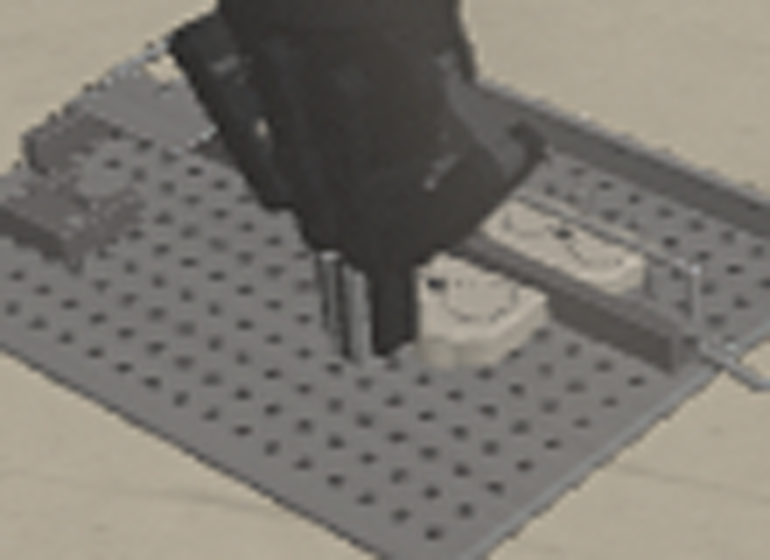

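The insert is nearly against the rail, with its hole at (437,285) and right corner at (548,297). I'll keep pushing until a force shows.

>>> move_arm(
  commands=[
    [[0,0,0,0.08,0,0,-1],[0,0,0,0.08,0,0,-1],[0,0,0,0,0,0,-1]],
  ],
)

```text
time: 6.6
position: [0.5496, 0.077, 0.0169]
tool_rot: [-0.0, 0.997, -0.074, 0.0]
contact_force: [0.0, -0.0, 0.3]
grip_width: 0.0003
grasp_force: 0.2
```

>>> move_arm(
  commands=[
    [[0,0,0,0.08,0,0,-1],[0,0,0,0,0,0,-1],[0,0,0,0,0,0,-1]],
  ],
)

```text
time: 6.85
position: [0.5504, 0.0771, 0.0165]
tool_rot: [0.0, 0.997, -0.074, -0.001]
contact_force: [-4.9, 1.3, 1.4]
grip_width: 0.0
grasp_force: 2.2
```

Contact force is 5 N against the rail, so it's flat. I'll back off slightly and check.

>>> move_arm(
  commands=[
    [[0,0,0,-0.4,0,0,-1],[0,0,0,-0.8,0,0,-1],[0,0,0,-0.5,0.5,-0.5,-1],[0,0,0,0,1,-1,-1],[0,0,0,0,1,-0.5,-1],[0,0,0,0,0.5,0,-1],[0,0,0,0,0,0,-1]],
  ],
)

```text
time: 7.43
position: [0.4984, 0.0052, 0.0679]
tool_rot: [0.001, 0.997, -0.077, 0.001]
contact_force: [0.3, 0.7, -0.0]
grip_width: 0.0001
grasp_force: 0.0
```

```bash
python3 st.py; python3 - <<'E'
from h import *
s=cv2.resize(imaging.capture("scene")[170:250,210:320],(770,560),interpolation=cv2.INTER_CUBIC)
cv2.imwrite("pics/d.png",s)
E
```

```text
t 7.43 caddy mm [ -66.2239 -122.41  ] z 67.88970659269036 F [ 0.2693  0.7495 -0.016 ] w 0.00014070802010497405
yaw rel deg -0.8455143161131319 tilt [ 0.0027 -0.0022]
```

View pics/d.png

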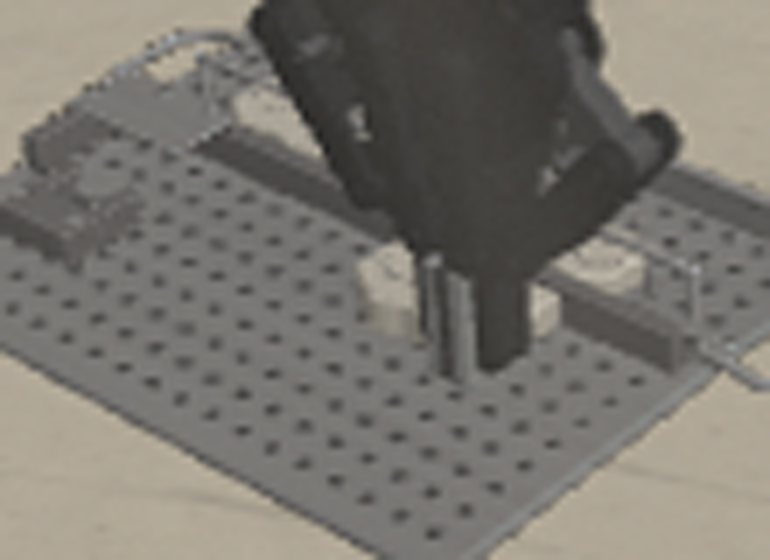

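```bash
python3 -c "
from ip import *
ins(dict(h=(437,285),r=(548,297)),(210,170),7)"
```

```text
insert caddy mm [ -0.0144 -42.9456] deg -4.4807819249883485 [-0.1372 -0.0686  0.136   0.06  ]
```

>>> move_arm(
  commands=[
    [[0,0,-0.1,0.7,0,0,-1],[0,0,0,0.8,0,0,-1],[0,0,0,0.8,0,0.2,-1],[0,0,0,0.45,0,0.5,-1],[0,0,0,0,0,0.6,-1],[0,0,0,0,0,0.4,-1],[0,0,0,0,0,0.2,-1],[0,0,0,0,0,0,-1]],
  ],
)

```text
time: 8.15
position: [0.5648, 0.0001, 0.0179]
tool_rot: [-0.0, 0.998, -0.069, -0.001]
contact_force: [-0.4, -0.4, -0.2]
grip_width: 0.0001
grasp_force: 0.0
```

```bash
python3 st.py
```

```text
t 8.15 caddy mm [   0.3025 -118.2817] z 17.9171137580083 F [-0.3932 -0.3767 -0.1981] w 8.92486237306815e-05
yaw rel deg 0.07520686543245805 tilt [-0.0026  0.0005]
```

>>> move_arm(
  commands=[
    [[0,0,0,0.05,-0.3,0.05,-1],[0,0,0,0,-0.3,0,-1],[0,0,0,0,-0.2,0,-1],[0,0,0,0,-0.2,0,-1],[0,0,0,0,-0.2,0,-1],[0,0,0,0,-0.2,0,-1],[0,0,0,0.01,-0.2,0,-1],[0,0,0,0.01,-0.2,0,-1]],
  ],
)

```text
time: 8.82
position: [0.5742, 0.044, 0.0182]
tool_rot: [0.0, 0.998, -0.069, 0.0]
contact_force: [-0.7, 0.2, 0.4]
grip_width: 0.0002
grasp_force: 0.1
```

>>> move_arm(
  commands=[
    [[0,0,0,0.01,-0.2,0,-1],[0,0,0,0.01,-0.2,0,-1],[0,0,0,0.01,-0.2,0,-1],[0,0,0,0.01,-0.2,0,-1],[0,0,0,0,0,0,-1]],
  ],
)

```text
time: 9.23
position: [0.578, 0.0647, 0.0182]
tool_rot: [-0.0, 0.998, -0.069, 0.0]
contact_force: [-0.6, 1.1, 1.2]
grip_width: -0.0003
grasp_force: 0.0
```

```bash
python3 st.py; python3 - <<'E'
from h import *
s=cv2.resize(imaging.capture("scene")[170:250,210:320],(770,560),interpolation=cv2.INTER_CUBIC)
cv2.imwrite("pics/e.png",s)
E
```

```text
t 9.23 caddy mm [  4.4525 -52.4499] z 18.173755939459628 F [-0.6251  1.1252  1.1774] w -0.0003366196852598353
yaw rel deg 0.08205031260634613 tilt [0.0002 0.0007]
```

View pics/e.png

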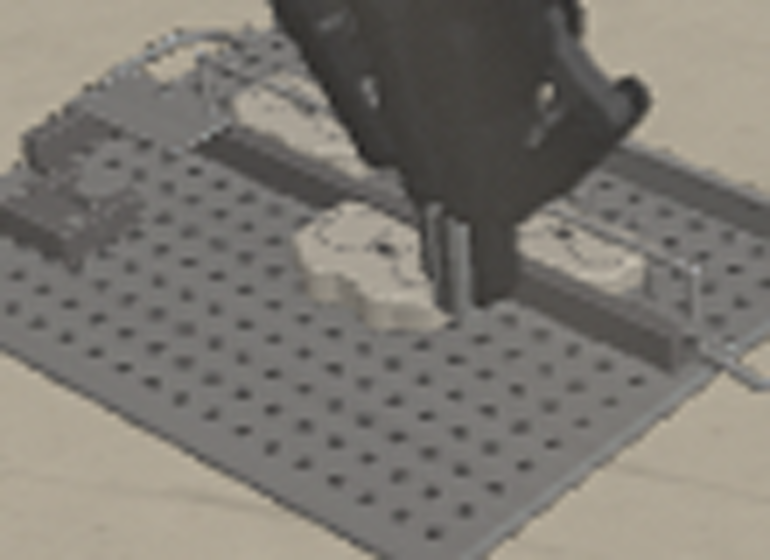

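The insert is being pushed but may have turned a little. Its hole is at (385,248), left corners at (345,203) and (296,235), and near corners at about (310,272) and (370,310).

```bash
sed -i 's/"rn":(-8,-30,22)/"rn":(-8,-30,22),"ln":(-8,30,22),"nl":(-18,15,22),"nr":(-18,-15,22)/' ip.py; python3 -c "
from ip import *
ins(dict(h=(385,248),l=(345,203),ln=(296,235)),(210,170),7)
ins(dict(h=(385,248),l=(345,203),ln=(296,235),nl=(312,268),nr=(370,310)),(210,170),7)
c=np.load('c.npy')
# predicted pixels for flush insert at y=-8 / origin
L=np.array([[0,0,22],[18,30,22],[-8,30,22],[-18,15,22],[-18,-15,22]])*1e-3
for y in(-.012,-.008):
  p=np.r_[w(c,[.002,y,0])[0][:2],c[2]];print((proj('scene',w(p,L))-[210,170])*7)"
```

```text
insert caddy mm [  3.7379 -19.1747] deg 6.823272859796654 [ 0.326   0.525   0.0317 -0.9526 -0.3664  0.1757]
insert caddy mm [  0.2052 -20.4504] deg 0.43757525456923413 [-0.391   1.4748  1.0104 -0.4727 -0.3934  0.2558 -0.9793  0.043   1.0456
 -1.0088]
[[366.3508 246.1626]
 [337.6476 188.0845]
 [278.466  224.5103]
 [289.5993 255.6965]
 [360.479  290.2268]]
[[356.9499 241.6939]
 [328.5954 183.8838]
 [269.3813 220.1449]
 [280.3399 251.1856]
 [350.8795 285.5502]]
```

The fit is ambiguous with the fingers in view. I'll lift them away for a clean silhouette fit of the insert.

>>> move_arm(
  commands=[
    [[0,0,0,0,0.3,0,-1],[0,0,0,0,0.3,-0.5,-1],[0,0,0,0,0,-1,-1],[0,0,0,0,0,-1,-1],[0,0,0,0,0,-1,-1],[0,0,0,0,0,-1,-1],[0,0,0,0,0,-1,-1],[0,0,0,0,0,0,-1]],
  ],
)

```text
time: 9.95
position: [0.5783, 0.0475, 0.1619]
tool_rot: [-0.0, 0.998, -0.07, 0.004]
contact_force: [0.2, 0.6, -0.3]
grip_width: 0.0001
grasp_force: 0.0
```

```bash
cat > sil.py <<'E'
from h import *
from scipy.optimize import minimize
O=np.array([[18,30],[18,-30],[-8,-30],[-18,-15],[-18,-9],[-15,-9],[-15,9],[-18,9],[-18,15],[-8,30]])*1e-3
c=np.load("c.npy");x0,y0,W,H,k=180,160,160,95,5
def mask(im):
    b=cv2.resize(im[y0:y0+H,x0:x0+W],None,fx=k,fy=k,interpolation=cv2.INTER_CUBIC).astype(float)
    return b
def render(q):
    a=w(c,[[q[0],q[1],0]])[0];p=(a[0],a[1],c[2]+q[2]);m=np.zeros((H*k,W*k),np.uint8)
    f=lambda z:((proj("scene",w(p,np.c_[O,np.full(len(O),z)]))-[x0,y0]+.5)*k*16).astype(np.int32)
    t,b=f(.022),f(.010)
    cv2.fillPoly(m,[b],255,shift=4)
    for i in range(len(O)):
        j=(i+1)%len(O);cv2.fillConvexPoly(m,np.array([b[i],b[j],t[j],t[i]]),255,shift=4)
    cv2.fillPoly(m,[t],255,shift=4);return cv2.GaussianBlur(m,(0,0),3)/255.
def fitsil(im,q0):
    b=mask(im);g=b.mean(2)
    lo,hi=105,165
    g=np.clip((g-lo)/(hi-lo),0,1)
    ROI=cv2.dilate((render(q0)>.3).astype(np.uint8),np.ones((61,61)))>0
    f=lambda q:((render(q)-g)[ROI]**2).mean()*100
    best=min((minimize(f,[q0[0]+dx,q0[1]+dy,q0[2]+t],method="Nelder-Mead",options=dict(initial_simplex=np.array([q0[0]+dx,q0[1]+dy,q0[2]+t])+np.array([[0,0,0],[.004,0,0],[0,.004,0],[0,0,.08]]))) for dx in(0,-.004) for dy in(-.004,.004) for t in(-.1,.1)),key=lambda r:r.fun)
    return best.x,best.fun,g
E
python3 st.py; python3 - <<'E'
from sil import *
im0=cv2.imread("pics/scene0.png");g=mask(im0).mean(2)
print("gray insert top/deck/side:",g[265:275,430:440].mean(),g[350:440,200:230].mean(),g[300:310,380:385].mean())
r=fitsil(im0,[-.020,-.035,.53]);print("start",r[0]*[1e3,1e3,57.3],r[1])
im=imaging.capture("scene");cv2.imwrite("pics/f_raw.png",im)
r=fitsil(im,[0,-.019,0]);print("now",r[0]*[1e3,1e3,57.3],r[1])
o=im[y0:y0+H,x0:x0+W];o=cv2.resize(o,None,fx=5,fy=5,interpolation=cv2.INTER_CUBIC)
cs,_=cv2.findContours((render(r[0])>.5).astype(np.uint8),0,1);cv2.drawContours(o,cs,-1,(0,0,255),1);cv2.imwrite("pics/f.png",o)
E
```

```text
t 9.95 caddy mm [  7.1332 -69.502 ] z 161.89297032076888 F [ 0.2474  0.5523 -0.2939] w 6.7136526097086e-05
yaw rel deg -0.06854736052458242 tilt [ 0.0079 -0.0001]
gray insert top/deck/side: 146.40666666666667 154.6669135802469 144.4933333333333
start [-19.1497 -32.8967  31.4448] 6.749138749145231
now [  2.4105 -15.9869  -3.2451] 9.303254638024555
```

View pics/f.png

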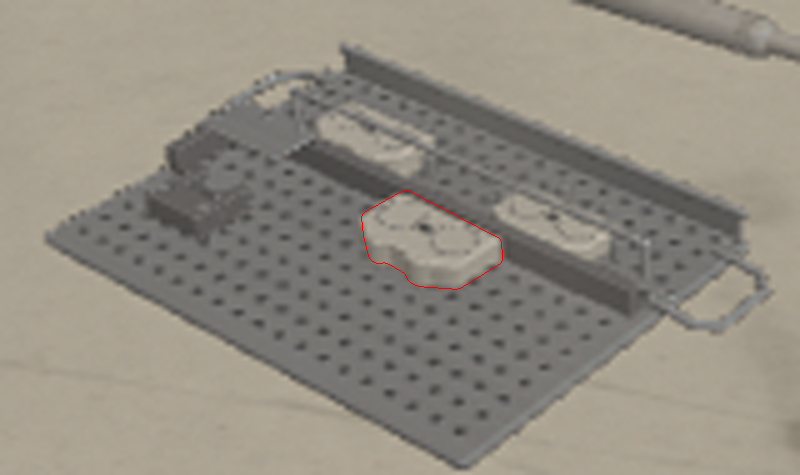

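The clean view shows the insert beside the rail, with its straight edge from (408,190) to (502,240). It looks turned a few degrees clockwise, so I'll check the caddy model against the rail and keeper pixels.

```bash
python3 - <<'E'
from sil import *
P=np.array([[20,-120,24.5],[20,-120,10],[27,-120,24.5],[0,68,26.5],[28,68,26.5],[-88,126,10],[-88,-126,10],[95,126,26],[95,-126,26],[96,-126,10],[20,0,24.5],[20,-50,24.5],[20,50,24.5],[-50,65,22]])*1e-3
print(np.c_[P*1e3,((proj("scene",w(c,P))-[x0,y0]+.5)*5).round(0)])
# rail top near edge: darkest-gradient row at given columns
g=mask(cv2.imread("pics/f_raw.png")).mean(2)
for u in(340,360,540,560,580,600,620):
    v0=int(150+(u-320)*.44);print(u,v0-20,g[v0-20:v0+40:3,u].round(0).astype(int))
E
```

```text
[[  20.  -120.    24.5  636.   295. ]
 [  20.  -120.    10.   637.   323. ]
 [  27.  -120.    24.5  647.   287. ]
 [   0.    68.    26.5  281.   161. ]
 [  28.    68.    26.5  327.   135. ]
 [ -88.   126.    10.    46.   235. ]
 [ -88.  -126.    10.   468.   467. ]
 [  95.   126.    26.   343.    41. ]
 [  95.  -126.    26.   757.   215. ]
 [  96.  -126.    10.   758.   244. ]
 [  20.     0.    24.5  423.   196. ]
 [  20.   -50.    24.5  508.   235. ]
 [  20.    50.    24.5  342.   159. ]
 [ -50.    65.    22.   201.   221. ]]
340 138 [160 154 130 105  95  96 101  90  74  72  74  76  72  69  74  91 111 123
 120 112]
360 147 [161 162 149 125 103  95  97  92  76  71  74  74  73  71  81  97 112 121
 120 114]
540 226 [156 157 158 159 142 111  99 103  95  87  84  83  84  83  82  80  94 113
 125 121]
560 235 [144 160 165 159 141 115  98 104  96  84  83  85  84  84  84  80  86 102
 120 125]
580 244 [165 172 163 146 132 113 100 101  98  86  81  83  83  83  82  79  83 107
 126 126]
600 253 [147 126 117 117 105  96  99 102 101  88  78  81  82  81  79  80  82 102
 123 125]
620 262 [110 114 118 116 109 100  99  99  99  89  79  77  78  79  77  76  82  98
 116 124]
```

The caddy model matches the rail and keeper within about 0.5 mm. The shut tips are narrow, about 13 mm, so they fit inside the notch. I'll re-flatten with the fingers open about 22 mm so they bear on both lands beside the notch.

>>> move_arm(
  commands=[
    [[0,0,0,-0.8,-0.5,0,-0.48],[0,0,0,-0.8,-0.8,0.6,-0.48],[0,0,0,-0.8,-0.8,1,-0.48],[0,0,0,-0.1,0,1,-0.48],[0,0,0,0,0,1,-0.48],[0,0,0,0,0,1,-0.48],[0,0,0,0,0,0.6,-0.48],[0,0,0,0,0,0.4,-0.48]],
  ],
)

```text
time: 10.67
position: [0.5195, 0.1076, 0.0133]
tool_rot: [0.001, 0.998, -0.07, -0.002]
contact_force: [0.9, 0.4, -0.2]
grip_width: 0.0219
grasp_force: 0.0
```

>>> move_arm(
  commands=[
    [[0,0,0,0,0,0.2,-0.48],[0,0,0,0,0,0,-0.48]],
  ],
)

```text
time: 10.83
position: [0.5209, 0.1083, 0.0108]
tool_rot: [0.0, 0.998, -0.069, -0.001]
contact_force: [0.9, 0.1, -0.4]
grip_width: 0.022
grasp_force: 0.0
```

```bash
python3 st.py
```

```text
t 10.83 caddy mm [-58.1952 -17.185 ] z 10.830111806245608 F [ 0.9203  0.0772 -0.431 ] w 0.02201167848290409
yaw rel deg -0.026894223353821467 tilt [-0.0012 -0.0008]
```

>>> move_arm(
  commands=[
    [[0,0,0,0.25,0,-0.12,-0.48],[0,0,0,0.25,0,0,-0.48],[0,0,0,0.2,0,0,-0.48],[0,0,0,0.16,0,0,-0.48],[0,0,0,0.12,0,0,-0.48],[0,0,0,0.12,0,0,-0.48],[0,0,0,0.1,0,0,-0.48],[0,0,0,0,0,0,-0.48]],
  ],
)

```text
time: 11.5
position: [0.5513, 0.1047, 0.0135]
tool_rot: [-0.0, 0.998, -0.069, -0.0]
contact_force: [0.2, -0.3, 1.4]
grip_width: 0.0226
grasp_force: 0.0
```

>>> move_arm(
  commands=[
    [[0,0,0,0.08,0,0,-0.48],[0,0,0,0.04,0,0,-0.48],[0,0,0,0,0,0,-0.48]],
  ],
)

```text
time: 11.75
position: [0.5524, 0.1047, 0.0132]
tool_rot: [0.0, 0.998, -0.069, -0.001]
contact_force: [-5.4, 0.9, 2.8]
grip_width: 0.0222
grasp_force: 2.5
```

```bash
python3 st.py
```

```text
t 11.75 caddy mm [-26.4434 -16.3822] z 13.16272345453056 F [-5.379   0.855   2.7779] w 0.022249720284874545
yaw rel deg 0.048378578888371854 tilt [-0.0028 -0.0003]
```

>>> move_arm(
  commands=[
    [[0,0,0,-0.3,0,0,-1],[0,0,0,-0.7,0,0,-1],[0,0,0,0,0,-1,-1],[0,0,0,0,0.35,-1,-1],[0,0,0,0,1,-1,-1],[0,0,0,1,1,-1,-1],[0,0,0,1,0,-1,-1],[0,0,0,0,0,0,-1]],
  ],
)

```text
time: 12.42
position: [0.5754, 0.0411, 0.143]
tool_rot: [-0.0, 0.997, -0.072, 0.005]
contact_force: [0.6, -0.1, 0.3]
grip_width: -0.0001
grasp_force: 0.0
```

```bash
python3 st.py; python3 - <<'E'
from sil import *
im=imaging.capture("scene");cv2.imwrite("pics/g_raw.png",im)
r=fitsil(im,[0,-.016,0]);print("now",r[0]*[1e3,1e3,57.3],r[1])
E
```

```text
t 12.42 caddy mm [  5.0503 -76.1768] z 143.03284264010517 F [ 0.6102 -0.0715  0.2514] w -6.18581266700763e-05
yaw rel deg -0.26738293587908035 tilt [ 0.0099 -0.0005]
now [  2.815  -15.3633  -3.6991] 9.158661616233491
```

The pose is unchanged within noise after a firm 5 N two-finger push, so the insert was already flat and the −3.5° is a fit bias. Next I'll go down behind its right end and slide.

>>> move_arm(
  commands=[
    [[0,0,0,-0.05,0,0.8,-1],[0,0,0,0,0,1,-1],[0,0,0,0,0,1,-1],[0,0,0,0,0,1,-1],[0,0,0,0,0,0.6,-1],[0,0,0,0,0,0.4,-1],[0,0,0,0,0,0.16,-1],[0,0,0,0,0,0,-1]],
  ],
)

```text
time: 13.13
position: [0.5674, 0.0445, 0.0128]
tool_rot: [-0.0, 0.998, -0.069, -0.001]
contact_force: [0.3, 0.3, 0.4]
grip_width: -0.0002
grasp_force: 0.0
```

```bash
python3 st.py
```

```text
t 13.13 caddy mm [ -3.2675 -73.9268] z 12.751162158551043 F [0.2727 0.3317 0.3567] w -0.00023811955942352938
yaw rel deg 0.05052717157217785 tilt [-0.0017  0.0002]
```

>>> move_arm(
  commands=[
    [[0,0,0,0.2,0,-0.1,-1],[0,0,0,0.07,-0.2,0,-1],[0,0,0,0,-0.2,0,-1],[0,0,0,0,-0.2,0,-1],[0,0,0,0.005,-0.2,0,-1],[0,0,0,0.005,-0.2,0,-1],[0,0,0,0.005,-0.2,0,-1],[0,0,0,0.005,-0.2,0,-1]],
  ],
)

```text
time: 13.8
position: [0.5805, 0.0784, 0.0161]
tool_rot: [-0.0, 0.998, -0.069, -0.0]
contact_force: [-0.0, -0.6, -1.5]
grip_width: 0.0002
grasp_force: 0.1
```

>>> move_arm(
  commands=[
    [[0,0,0,0.005,-0.2,0,-1],[0,0,0,0.005,-0.2,0,-1],[0,0,0,0.005,-0.2,0,-1],[0,0,0,0.005,-0.2,0,-1],[0,0,0,0.005,-0.2,0,-1],[0,0,0,0,0,0,-1]],
  ],
)

```text
time: 14.3
position: [0.5846, 0.1039, 0.0162]
tool_rot: [-0.0, 0.998, -0.069, 0.0]
contact_force: [-0.0, 0.3, 1.6]
grip_width: 0.0001
grasp_force: 0.0
```

```bash
python3 st.py; python3 - <<'E'
from sil import *
im=imaging.capture("scene");cv2.imwrite("pics/h_raw.png",im)
E
```

```text
t 14.3 caddy mm [  5.5391 -12.7299] z 16.21618817606287 F [-0.0039  0.2699  1.6365] w 0.00010848540864188608
yaw rel deg 0.08332219516505732 tilt [0.0002 0.0008]
```

>>> move_arm(
  commands=[
    [[0,0,0,0,-0.2,0,-1],[0,0,0,0,-0.2,0,-1],[0,0,0,0,-0.2,0,-1],[0,0,0,0,-0.2,0,-1],[0,0,0,0,-0.15,0,-1],[0,0,0,0,-0.12,0,-1],[0,0,0,0,-0.12,0,-1],[0,0,0,0,0,0,-1]],
  ],
)

```text
time: 15.02
position: [0.5886, 0.1327, 0.0162]
tool_rot: [-0.0, 0.998, -0.069, 0.0]
contact_force: [-0.0, 0.8, -0.8]
grip_width: 0.0001
grasp_force: 0.0
```

```bash
python3 st.py
```

```text
t 15.02 caddy mm [ 5.5563 16.3427] z 16.175819540532753 F [-0.0354  0.8388 -0.7904] w 0.0001362052122157379
yaw rel deg 0.050098548429495016 tilt [0.0001 0.0004]
```

>>> move_arm(
  commands=[
    [[0,0,0,0,-0.12,0,-1],[0,0,0,0,-0.12,0,-1],[0,0,0,0,-0.12,0,-1],[0,0,0,0,0,0,-1]],
  ],
)

```text
time: 15.35
position: [0.5899, 0.1416, 0.0162]
tool_rot: [-0.0, 0.998, -0.069, 0.0]
contact_force: [-0.4, -0.3, 0.7]
grip_width: 0.0002
grasp_force: 0.0
```

>>> move_arm(
  commands=[
    [[0,0,0,0,-0.12,0,-1],[0,0,0,0,-0.12,0,-1],[0,0,0,0,-0.08,0,-1],[0,0,0,0,0,0,-1]],
  ],
)

```text
time: 15.68
position: [0.5911, 0.1489, 0.0161]
tool_rot: [-0.0, 0.998, -0.069, 0.0]
contact_force: [0.5, -2.3, -0.5]
grip_width: 0.0
grasp_force: 0.5
```

```bash
python3 st.py
```

```text
t 15.68 caddy mm [ 5.7738 32.7346] z 16.14847917523519 F [ 0.5103 -2.2503 -0.4577] w 2.816056061271457e-05
yaw rel deg 0.015000345683784829 tilt [ 0.0001 -0.    ]
```

>>> move_arm(
  commands=[
    [[0,0,0,0,-0.1,0,-1],[0,0,0,0,-0.08,0,-1],[0,0,0,0,0,0,-1]],
  ],
)

```text
time: 15.93
position: [0.5916, 0.1538, 0.0162]
tool_rot: [-0.0, 0.998, -0.069, 0.0]
contact_force: [0.9, -0.6, 0.4]
grip_width: -0.0001
grasp_force: 0.4
```

>>> move_arm(
  commands=[
    [[0,0,0,0,-0.1,0,-1],[0,0,0,0,-0.08,0,-1],[0,0,0,0,0,0,-1]],
  ],
)

```text
time: 16.18
position: [0.5922, 0.1585, 0.0162]
tool_rot: [-0.0, 0.998, -0.069, -0.0]
contact_force: [0.5, -0.0, 0.6]
grip_width: -0.0
grasp_force: 0.0
```

```bash
python3 st.py
```

```text
t 16.18 caddy mm [ 5.4946 42.3789] z 16.18320305679087 F [ 0.5324 -0.0289  0.5982] w -3.457310950122059e-05
yaw rel deg 0.04636042483097252 tilt [0.     0.0007]
```

>>> move_arm(
  commands=[
    [[0,0,0,0,-0.08,0,-1],[0,0,0,0,-0.06,0,-1],[0,0,0,0,0,0,-1]],
  ],
)

```text
time: 16.43
position: [0.5927, 0.1619, 0.0162]
tool_rot: [-0.0, 0.998, -0.069, -0.0]
contact_force: [-0.5, -0.1, 0.8]
grip_width: 0.0002
grasp_force: 0.0
```

>>> move_arm(
  commands=[
    [[0,0,0,0,-0.06,0,-1],[0,0,0,0,0,0,-1],[0,0,0,0,0,0,-1]],
  ],
)

```text
time: 16.68
position: [0.5929, 0.1627, 0.0162]
tool_rot: [-0.0, 0.998, -0.069, 0.0]
contact_force: [0.6, 0.8, -0.6]
grip_width: 0.0001
grasp_force: 0.0
```

```bash
python3 st.py
```

```text
t 16.68 caddy mm [ 5.6605 46.6963] z 16.16735727051062 F [ 0.608   0.7766 -0.5862] w 6.123015170597014e-05
yaw rel deg 0.017952952770168208 tilt [0.0001 0.0002]
```

>>> move_arm(
  commands=[
    [[0,0,0,0,-0.08,0,-1],[0,0,0,0,0,0,-1],[0,0,0,0,0,0,-1]],
  ],
)

```text
time: 16.93
position: [0.5933, 0.1647, 0.0162]
tool_rot: [-0.0, 0.998, -0.069, 0.0]
contact_force: [-0.5, -0.1, 0.6]
grip_width: -0.0
grasp_force: 0.0
```

>>> move_arm(
  commands=[
    [[0,0,0,0,-0.08,0,-1],[0,0,0,0,0,0,-1],[0,0,0,0,0,0,-1]],
  ],
)

```text
time: 17.18
position: [0.5934, 0.1654, 0.016]
tool_rot: [0.001, 0.998, -0.07, -0.0]
contact_force: [-1.2, -5.5, 1.6]
grip_width: 0.0005
grasp_force: 2.5
```

>>> move_arm(
  commands=[
    [[0,0,0,0,-0.08,0,-1],[0,0,0,0,-0.04,0,-1],[0,0,0,0,0,0,-1]],
  ],
)

```text
time: 17.43
position: [0.5935, 0.1656, 0.0158]
tool_rot: [0.003, 0.998, -0.07, -0.001]
contact_force: [-4.1, -13.4, 6.3]
grip_width: -0.0001
grasp_force: 6.6
```

```bash
python3 st.py
```

```text
t 17.43 caddy mm [ 5.8056 49.6479] z 15.827371937974055 F [ -4.092  -13.3668   6.3245] w -6.362707014627962e-05
yaw rel deg -0.1270835683602127 tilt [-0.0021 -0.005 ]
```

13 N with no further motion is well above the catch force, so this is the end stop. I'll draw back and check by picture.

>>> move_arm(
  commands=[
    [[0,0,0,0,0.12,0,-1],[0,0,0,0,0.3,0,-1],[0,0,0,0,0.6,0,-1],[0,0,0,0,0.6,-0.5,-1],[0,0,0,-0.5,0.5,-1,-1],[0,0,0,-0.5,0.5,-1,-1],[0,0,0,0,0.5,-1,-1],[0,0,0,0,0,-1,-1]],
  ],
)

```text
time: 18.1
position: [0.5575, 0.0921, 0.1296]
tool_rot: [0.001, 0.998, -0.071, -0.0]
contact_force: [2.3, -0.1, -0.3]
grip_width: -0.0002
grasp_force: 0.0
```

>>> move_arm(
  commands=[
    [[0,0,0,0,0,-1,-1],[0,0,0,0,0,0,-1]],
  ],
)

```text
time: 18.27
position: [0.5608, 0.0954, 0.159]
tool_rot: [-0.001, 0.998, -0.07, 0.004]
contact_force: [0.4, 0.3, -0.5]
grip_width: -0.0001
grasp_force: 0.0
```

```bash
python3 st.py; python3 - <<'E'
from sil import *
im=imaging.capture("scene");cv2.imwrite("pics/i_raw.png",im)
# same region before/after, top-right corner & end predicted for home pose
a=w(c,[[.002,.082,0]])[0];p=(a[0],a[1],c[2])
L=np.array([[18,-30,22],[-8,-30,22],[-18,-15,22],[-18,-15,10],[0,0,22]])*1e-3
print("pred px home",(proj("scene",w(p,L))-[x0,y0]+.5)*5)
o=cv2.resize(im[170:220,205:275],(770,550),interpolation=cv2.INTER_CUBIC)
for u,v in proj("scene",w(p,L[:4])):cv2.circle(o,(int((u-205+.5)*11),int((v-170+.5)*11)),2,(0,0,255),-1)
cv2.imwrite("pics/i.png",o)
E
```

```text
t 18.27 caddy mm [-16.8461 -24.4267] z 158.9566316431755 F [ 0.357   0.2553 -0.5129] w -0.00011538868830348367
yaw rel deg -0.03587370267641254 tilt [0.0078 0.001 ]
pred px home [[339.6488 161.7739]
 [297.1991 186.8175]
 [257.1821 185.3642]
 [260.3531 207.8954]
 [264.3652 157.1179]]
```

All ten views are used, so I'll check the seat numerically. Brightness along lines at deck height should step from deck to insert at caddy y = 52.

```bash
python3 - <<'E'
from sil import *
A=cv2.imread("pics/i_raw.png");B=cv2.imread("pics/scene0.png")
def samp(im,L):
    q=proj("scene",w(c,L)).astype(np.float32)
    return cv2.remap(im,q[:,0].reshape(1,-1),q[:,1].reshape(1,-1),cv2.INTER_LINEAR).mean(2).ravel()
ys=np.arange(40,64,1.)
print("y ",ys.astype(int))
for x in(-4,2,8,14):
    L=np.c_[np.full(len(ys),x),ys,np.full(len(ys),10.)]*1e-3
    print("x",x,samp(A,L).astype(int),"\n   before",samp(B,L).astype(int))
# near edge at base: lines in x at fixed y
xs=np.arange(-32,0,1.5);print("x",xs)
for y in(66,68,70):
    for z in(22.,):
        L=np.c_[xs,np.full(len(xs),y),np.full(len(xs),z)]*1e-3;print("y",y,samp(A,L).astype(int),"\n   before",samp(B,L).astype(int))
# catch nose (top z=20): region y=82
L=np.c_[xs,np.full(len(xs),82.),np.full(len(xs),20.)]*1e-3;print("catch",samp(A,L).astype(int),"\n   before",samp(B,L).astype(int))
# silhouette of changed pixels, fit with keeper/occluder excluded
d=cv2.absdiff(A,B).mean(2)[y0:y0+H,x0:x0+W]
v,u=np.where(d[:,:75]>20);print("changed px count",len(u),"u",u.min()+x0,u.max()+x0,"v",v.min()+y0,v.max()+y0)
E
```

```text
y  [40 41 42 43 44 45 46 47 48 49 50 51 52 53 54 55 56 57 58 59 60 61 62 63]
x -4 [110 109 109 111 112 112 113 112 111 108 106 107 108 107 110 115 121 127
 135 142 142 141 139 138] 
   before [106 105 106 109 109 109 109 109 108 105 103 104 106 106 106 107 109 109
 110 110 109 108 106 105]
x 2 [106 102 100 101 108 111 113 113 114 114 110 104 102 100 103 109 120 133
 144 149 150 149 149 148] 
   before [103  98  97  98 104 106 108 109 110 110 106 101  99  97  97 100 105 110
 111 111 111 111 111 107]
x 8 [106 108 110 112 113 114 115 114 114 114 112 107 102 102 108 117 128 137
 144 149 149 149 148 148] 
   before [104 104 107 109 110 111 111 111 111 111 109 104 100  98 100 104 107 109
 111 112 111 111 110 110]
x 14 [104 101  98 100 104 108 112 115 117 116 111 106 103  99  94  90 103 118
 131 140 145 148 149 149] 
   before [101  97  94  96 101 105 109 111 113 113 108 103 100  98  95  93  98 105
 110 113 114 114 113 107]
x [-32.  -30.5 -29.  -27.5 -26.  -24.5 -23.  -21.5 -20.  -18.5 -17.  -15.5
 -14.  -12.5 -11.   -9.5  -8.   -6.5  -5.   -3.5  -2.   -0.5]
y 66 [ 95  96  95  93  96 102 106 115 127 133 139 148 157 168 168 164 159 157
 157 151 141 145] 
   before [ 91  92  93  91  94  98 101 103 108 112 113 111 108  98  93 101 108 113
 114 111 106  96]
y 68 [102 102 106  98  98 104 105 104 113 128 141 153 162 164 163 160 157 152
 150 152 152 152] 
   before [ 99  98 102  95  95 102 103 102 105 111 112 112 110 109 107 110 113 113
 113 113 112 112]
y 70 [ 99  99 101  99  98  99  99  96 103 120 140 155 160 162 161 159 157 153
 146 149 156 158] 
   before [ 95  95  97  96  93  96  98  97 100 107 111 111 110 112 111 112 113 113
 113 111 112 114]
catch [ 81  90 104 114 118 117 118 118 118 116 116 118 126 142 157 160 160 159
 159 159 158 154] 
   before [ 78  85  98 107 113 114 114 114 114 113 113 114 114 110 104  98 100 108
 114 114 114 112]
changed px count 248 u 220 254 v 187 220
```

The end face sits square, with steps at y ≈ 56–57 for every x. That agrees with the TCP stop plus half a tip width, so the offset is in the caddy's y estimate. I'll make one last comparison of the near edge with the earlier flush picture for distance to the rail.

```bash
python3 - <<'E'
from sil import *
A=cv2.imread("pics/i_raw.png");G=cv2.imread("pics/g_raw.png")
def samp(im,L):
    q=proj("scene",w(c,L)).astype(np.float32)
    return cv2.remap(im,q[:,0].reshape(1,-1),q[:,1].reshape(1,-1),cv2.INTER_LINEAR).mean(2).ravel()
def cross(im,xs,ys,z,lev=128):
    s=samp(im,np.c_[xs,ys,np.full(len(xs),z)]*1e-3);i=np.argmax(s>lev);return i
ys=np.arange(-75,-10,.1)
e=[ys[cross(G,np.full(len(ys),x),ys,10.)] for x in(-4,2,8,14)];print("flush end y",e)
yA=np.arange(44,70,.1);eA=[yA[cross(A,np.full(len(yA),x),yA,10.)] for x in(-4,2,8,14)];print("home end y",eA,"diff",np.array(eA)-e)
D=np.median(np.array(eA)-e);xs=np.arange(-32,0,.1)
for y in(66,67,68,69,70,71,72):
    print(y,[round(xs[cross(im,xs,np.full(len(xs),yy),22.,135)],1) for im,yy in((A,y),(G,y-D))])
E
```

```text
flush end y [np.float64(-44.80000000000172), np.float64(-43.90000000000177), np.float64(-45.60000000000167), np.float64(-43.90000000000177)]
home end y [np.float64(57.20000000000019), np.float64(56.70000000000018), np.float64(56.00000000000017), np.float64(57.700000000000195)] diff [102.  100.6 101.6 101.6]
66 [np.float64(-17.5), np.float64(-17.7)]
67 [np.float64(-17.7), np.float64(-17.1)]
68 [np.float64(-17.9), np.float64(-17.4)]
69 [np.float64(-17.6), np.float64(-17.6)]
70 [np.float64(-17.3), np.float64(-17.5)]
71 [np.float64(-17.2), np.float64(-17.2)]
72 [np.float64(-16.9), np.float64(-16.8)]
```

The near edge sits at the same distance from the rail as in the flush picture and parallel to it. The insert met a hard stop, and the force rose and fell as expected at the catch. The fingers are clear, so I'm handing in.

```bash
python3 -c "
from cell import job_done
print(job_done())"
```

```text
the job is handed in; nothing more can be done
None
```

I pushed the white insert flat against the rail, slid it under the keeper to a hard stop at 13 N, drew the fingers clear and handed the job in at about 18 s; the catch snap is judged from the forces and position (my picture views were used up), and no verdict came back.

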